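# Shut the pouring tote with its slide gate and gather the adapters behind it

## Robot

A 6-joint arm with a two-finger parallel gripper is mounted at the origin on a cart in front of the work surface, level with it; the furniture and walls round the work are solid. World frame = base frame: x ahead of the robot, y to its left, z up, the work surface at z = 0. Lengths are in mm, angles in rad, forces in N, time in s.
With the tool pointing down it reaches from about 350 to 950 mm from the base axis. Payload 17.4 kg.
Tool frame: the origin (TCP) lies midway between the tips of the shut fingers; the grasp point (between the pads) lies 19 mm behind it; z points along the fingers, y is the line along which they close (so a half turn about z gives the same grasp; the last joint's range is limited). The gripper opens to 93 mm and grips with 3 to 60 N. Pads are 15 mm wide; open, the fingers measure 128 mm over their backs; the gripper's body (75 mm by 188 mm) begins 65 mm behind the grasp point.
Start: joints at [1.215, 0.116, 1.442, -0, 1.584, -0.038], TCP at [210.93, 641.203, 218.646] pointing down, gripper open.
Joint ranges: [-2.83, 2.83], [-0.83, 2.19], [0.07, 2.5], [-1.14, 4.28], [0.01, 3], [-2.97, 2.97]. Speed limits (rad/s): [1.89, 1.89, 2.22, 3.14, 3.14, 3.14].

## Interface

Orientations are given as a rotation vector (axis times angle).
In Python, from bench import ctrl gives the robot as it stands.
- The arm moves only by the tool carry_out, never from a script. Its argument "targets" is a list of rows, each a list of 5 numbers: the closure in counts, from 0 (fully open) to 255 (shut), then the shift along the tool's x, y, z in units of 40 mm (1.0 is 40 mm), then the turn about the tool's z in units of 6 degrees (1.0 is 6 degrees). A call has 1 to 5 rows; each row shifts and turns the commanded pose from where the row before left it, along the tool's axes as they then stand; what a row does not reach is not made up. A row lasts 1/10 s, in which the tool goes at most 50 mm and 8.59 degrees, less where a joint would pass 70% of its speed; a pose out of reach is approached as far as the arm can. A call is refused whole if a number of a shift passes 1 or a number of a turn 1, either way. A call with a gripper value outside its range is refused whole. The fingers move at their own pace and stop on an object; "newtons" is the grip in N (left out, the last holds). Time passes only in rows, so rows that do not move let the fingers close. It gives the time, the measured TCP pose, the force, the opening and the grip force at its end, in the units of the state.
- ctrl.get_state(): the state, without advancing time (a new reading comes with each control period).
- ctrl.camera(name): name is "scene" or "top"; returns the picture (420x560x3 uint8, red, green, blue); there is no depth.
- ctrl.camera_model(name): a dict with "intrinsics" (3x3 intrinsics, pixels), "view" (4x4, takes a point from world to camera coordinates). Camera axes: x right, y down, z forward; pixel columns grow to the right and rows downward; lengths in mm; the calibration is good to about 2 mm. A picture is of the moment at which its call begins. camera_model takes no time and is no camera call.
- ctrl.close_job(): hands the job in; it is judged then, once.
The state is a dict: "clock": time; "joint_pos": joint angles; "qd": joint speeds; "tau": joint torques, N m; "ee_pos": TCP position; "ee_rot": TCP orientation; "ft_force": force on the tool from outside, world axes, zero at the start; "torque": the same for the moment, N m; "finger_gap": finger opening in mm; "gripper_force": force on a finger pad.
Only numpy, scipy, OpenCV 4.12 (cv2) and the standard library are available. Lean on these libraries where they do the work, as an engineer would, in place of code of your own. Each camera call takes 0.05 s, during which the arm holds its last target. There are 200 camera calls.

## Task

Get the tote of injector adapters ready to pour out: drop the loose orange slide gate into the guide at the tote's open corner until it is fully home, and let go of it. Then lift the tote by its black handle well clear of the bench and tip it about 30 degrees towards the gate, so that all five adapters slide together into that corner behind the gate. Finish still holding the tote up and tipped like that, with nothing spilled and the other things on the bench left where they are.

Things in the scene. Friction and masses are not known exactly. Their poses are not given: they have to be found in the camera images.
- tote: open blue plastic pouring tote, 210 x 210 mm, walls 3.5 mm thick, 60 high, 0.3-0.55 kg. Origin: centre of underside, z up; inner floor 7 mm above. Rubber feet; oily slippery inside (friction 0.22-0.33). Its (-x,-y) corner is cut off at 45 degrees (65 mm legs) and open: the pouring mouth, facing (-0.71,-0.71) in the tote's axes, with a U-shaped gate guide upright at each side
- tote_grip (a point): middle of the tote's fixed carrying handle: black rubber grip 100 mm long (tote x), 24 wide (tote y), 20 high, 104 mm above the tote's underside, over its middle, on a steel bail that rises from the +x and -x walls; nothing is below it but the adapters, under 45 mm high
- tote_seat (a point): where the gate's origin lies when fully home: on the tote's floor, mid guide, at (-0.0615,-0.0615,0.007) m in the tote's frame. Guide slot: 24 mm across the gate's thickness, 84 along its width, 53 deep from the rim; above the rim, flared flaps up to 73 mm over the tote's underside widen the entry by some 6 mm each way
- tote_lip (a point): underside of the outer edge of the pouring lip (72 mm wide, sticks 18 mm out of the mouth), 3 mm above the tote's underside: about the lowest point of a tote tipped towards its mouth
- gate: loose orange slide gate, upright on the bench on its dark foot: 80 mm wide (y), 20 thick (x), 56 high, with a grip tab 44 wide (y), 14 thick (x) on top, up to 98 mm; 90 g. Origin: centre of underside, z up; same either way round. Drops into the guide from above with 2 mm play each side; home, its x axis points out of (or into) the mouth: its yaw is the tote's + 45 degrees, give or take a half turn
- gate_grip (a point): middle of the gate's grip tab, 83 mm above the gate's underside; pinch it across its 14 mm thickness (the gate's x)
- adapter_dark_ring: dark grey injector adapter with a black rubber ring, 20 mm across, 35 mm tall, loose in the tote, standing on its foot at the start; origin: centre of its foot; about 30 g
- adapter_brass_ring: brass injector adapter with a black rubber ring, 19 mm across, 30 mm tall, loose in the tote, standing on its foot at the start; origin: centre of its foot; about 30 g
- adapter_black_ring: black injector adapter with a black rubber ring, 18 mm across, 30 mm tall, loose in the tote, standing on its foot at the start; origin: centre of its foot; about 30 g
- adapter_pale_ring: pale steel injector adapter with a black rubber ring, 20 mm across, 35 mm tall, loose in the tote, standing on its foot at the start; origin: centre of its foot; about 30 g
- adapter_grey_hex: grey injector adapter with a hexagon foot, 25x22 mm, 31 mm tall, loose in the tote, standing on its foot at the start; origin: centre of its foot; about 30 g
- screwdriver_red: red-handled screwdriver, 137x25x22 mm, bystander, loose on the bench; origin: centre of its underside
- screwdriver_yellow: yellow-handled screwdriver, 167x25x22 mm, bystander, loose on the bench; origin: centre of its underside
- spanner_13: steel spanner, 162x26x7 mm, bystander, loose on the bench; origin: centre of its underside
- grease_pot: white pot with a blue lid, 58 mm across, 73 mm tall, bystander, loose on the bench; origin: centre of its underside
- tape_roll: roll of blue tape, 82 mm across, 46 mm tall, bystander, loose on the bench; origin: centre of its underside

How it is judged:
By the outcome, as a careful person would: the job done as asked, in the order asked, and still so for the second after the job is handed in, while the arm keeps its last pose, push and grip.
It also fails if it takes over 61 s, if anything falls off the work surface, if the arm or the gripper's body presses on something with over 40 N, if the wrist force passes 120 N, or if a joint passes its speed limit or range.

## Working session

There is one attempt and no reset: what is moved stays moved. The work goes in short steps, Python scripts to look and compute and a tool call to move; the robot and the scene stay as the last step left them, time stands still between calls to the robot, and variables do not carry over. Pictures are saved under pics/ and viewed, at most 10 in all, crops included, and the job is handed in when it is done.

Besides the shell and the picture viewer there is one more tool, called after "Call:" as name([rows], argument=value, ...), one row to a line, values as JSON. carry_out: Moves the arm, as the interface text tells. Its arguments: {"type":"object","properties":{"targets":{"type":"array"},"newtons":{"type":"number"}},"required":["targets"]}

```bash
mkdir -p pics; ls; python3 - <<'E'
from bench import ctrl
import cv2
for n in("scene","top"):
    im=ctrl.camera(n); cv2.imwrite(f"pics/{n}0.png",cv2.resize(im[:,:,::-1],None,fx=1.42,fy=1.42,interpolation=cv2.INTER_CUBIC))
    m=ctrl.camera_model(n); print(n,m["intrinsics"],m["view"])
print(ctrl.get_state())
E
```

```text
pics
scene [[417.35077013   0.         292.23500324]
 [  0.         417.35077013 202.48563841]
 [  0.           0.           1.        ]] [[ 9.04599554e-01 -4.25515702e-01 -2.52197087e-02 -5.52401346e+02]
 [-2.44191424e-01 -4.68812606e-01 -8.48872952e-01  2.47464102e+02]
 [ 3.49385453e-01  7.74048531e-01 -5.27994959e-01  1.07362719e+03]
 [ 0.00000000e+00  0.00000000e+00  0.00000000e+00  1.00000000e+00]]
top [[532.50657067   0.         275.96775797]
 [  0.         532.50657067 205.02759639]
 [  0.           0.           1.        ]] [[-1.80337770e-01 -9.83604725e-01 -1.85974656e-04  1.29350228e+02]
 [-8.89505483e-01  1.63165960e-01 -4.26798389e-01  6.04685503e+02]
 [ 4.19831256e-01 -7.68024442e-02 -9.04346781e-01  1.44202246e+03]
 [ 0.00000000e+00  0.00000000e+00  0.00000000e+00  1.00000000e+00]]
{'clock': 0.1, 'joint_pos': array([ 1.21519545e+00,  1.16440608e-01,  1.44219421e+00,  9.71106280e-06,
        1.58399908e+00, -3.78201672e-02]), 'qd': array([ 0.00167861, -0.0017822 , -0.00270806,  0.00170818,  0.00077418,
        0.00103032]), 'tau': array([ 2.03437390e-03, -7.22893453e+01, -6.23868799e+01,  7.81174027e-02,
        2.27046548e-02, -4.36896266e-05]), 'ee_pos': array([210.86520548, 641.02685926, 217.97989818]), 'ee_rot': array([-4.97037107e-01, -3.10180875e+00,  1.60094599e-03]), 'ft_force': array([-0.91160959,  0.41183671,  0.23235271]), 'torque': array([ 0.03498869, -0.00883288,  0.00263993]), 'gripper_force': 0.0, 'finger_gap': 93.08637059636227}
```

View pics/top0.png

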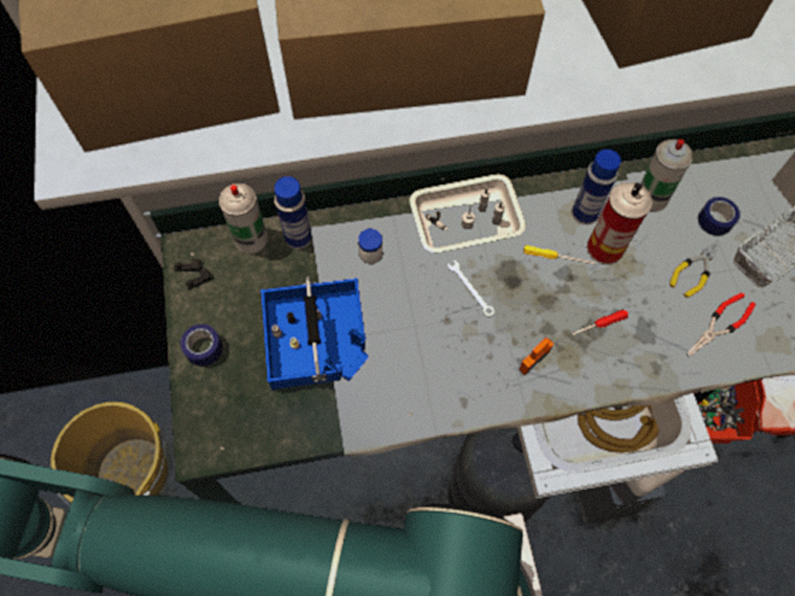

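View pics/scene0.png

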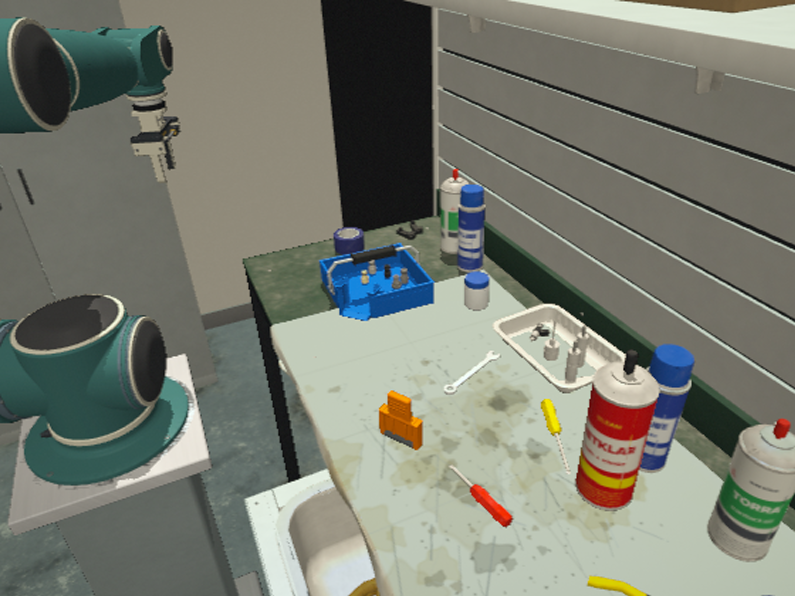

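The top view shows the tote at about (313,333) with its mouth at the lower right, (352,362). The gate is at about (537,355). The scene view shows the gate at (401,420) and the tote at (377,278). I'll enlarge both.

```bash
python3 - <<'E'
from bench import ctrl
import cv2,numpy as np
t=ctrl.camera("top");s=ctrl.camera("scene")
np.savez("im0.npz",t=t,s=s)
# top tote crop x 178..268, y 190..280 ; gate 355..400,230..270
def c(im,x,y,w,h,f):return cv2.resize(im[y:y+h,x:x+w,::-1],None,fx=f,fy=f,interpolation=cv2.INTER_CUBIC)
a=c(t,180,190,84,84,7)   # 588x588
b=c(t,360,234,35,35,6)   #210
d=c(s,262,270,40,50,5)   #200x250
o=np.zeros((600,800,3),np.uint8);o[:588,:588]=a;o[:210,590:800]=b;o[220:470,590:790]=d
cv2.imwrite("pics/c1.png",o)
cv2.imwrite("pics/c2.png",c(s,220,165,90,65,8))
E
```

```text
(no output)
```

View pics/c1.png

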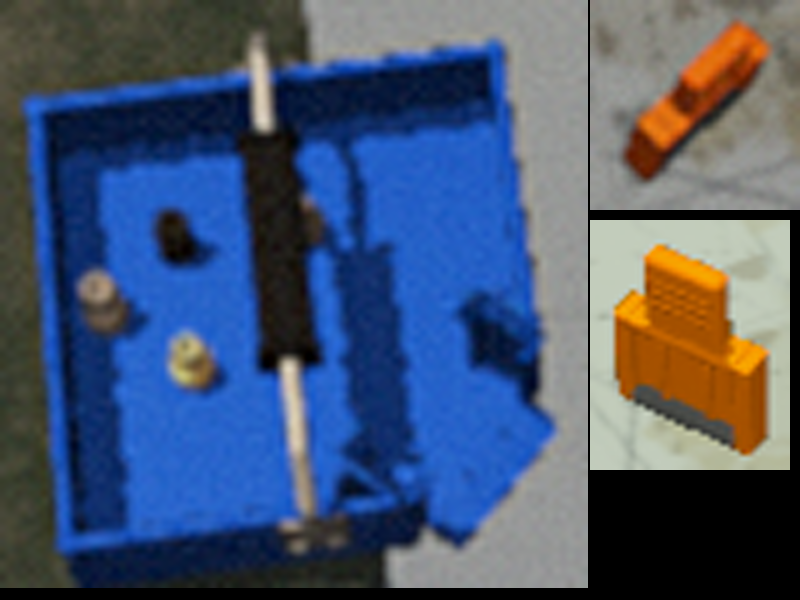

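View pics/c2.png

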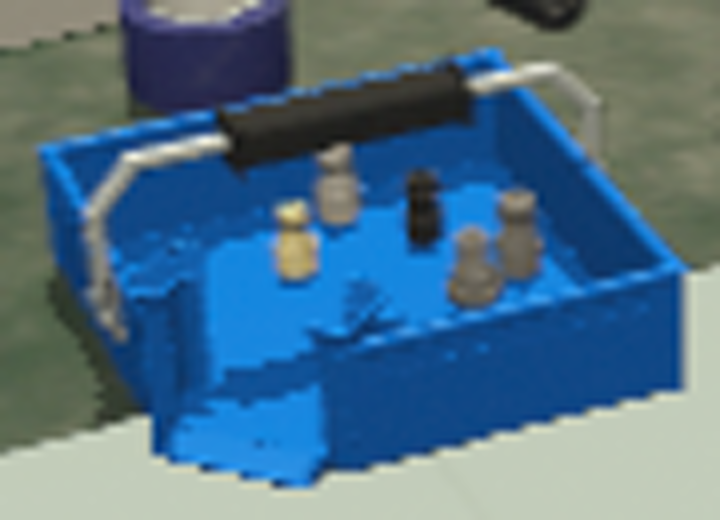

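The crops show all five adapters standing and the tote's corners, lip and grip sharply. The gate stands upright, turned about 45°. I'll fit both poses to the corner pixels.

```bash
cat > h.py <<'E'
from bench import ctrl
import numpy as np
from scipy.optimize import least_squares
from scipy.spatial.transform import Rotation as R
M={n:ctrl.camera_model(n) for n in("scene","top")}
def proj(n,P):
    P=np.atleast_2d(P); V=M[n]["view"]; c=(P@V[:3,:3].T+V[:3,3])@M[n]["intrinsics"].T
    return c[:,:2]/c[:,2:]
def world(p,P):
    c,s=np.cos(p[2]),np.sin(p[2]); P=np.asarray(P,float)
    return np.c_[p[0]+c*P[:,0]-s*P[:,1],p[1]+s*P[:,0]+c*P[:,1],P[:,2]]
def unc(px,x0,y0,f): return (np.asarray(px,float)+.5)/f-.5+[x0,y0]
def fit(obs,p0):  # obs: {cam:(pix,pts)}
    f=lambda p:np.concatenate([(proj(n,world([p[0]*1e3,p[1]*1e3,p[2]],P))-q).ravel() for n,(q,P) in obs.items()])
    r=least_squares(f,[p0[0]/1e3,p0[1]/1e3,p0[2]],loss="soft_l1")
    return r.x*[1e3,1e3,1],f(r.x).reshape(-1,2)
E
python3 - <<'E'
from h import *
ca=105;l1=(-59.7,-110.7,5);l2=(-110.7,-59.7,5)
tote={"top":(unc([(28,100),(498,42),(62,550),(279,248),(553,428),(460,543)],180,190,7),[(ca,ca,60),(ca,-ca,60),(-ca,ca,60),(0,0,108),l1,l2]),
"scene":(unc([(40,150),(495,52),(685,268),(685,388),(300,487),(160,455),(345,115)],220,165,8),[(-ca,ca,60),(ca,ca,60),(ca,-ca,60),(ca,-ca,0),l1,l2,(0,0,104)])}
p,r=fit(tote,(500,300,0));print("tote",p[:2].round(1),np.degrees(p[2]));print(r.round(1).tolist())
gate={"scene":(unc(np.array([(657,246),(727,272),(745,453),(767,437),(768,347),(743,368),(614,310),(630,292),(622,393)])-[590,220],262,270,5),
[(7,22,98),(7,-22,98),(-10,-40,0),(10,-40,0),(10,-40,56),(-10,-40,56),(-10,40,56),(10,40,56),(-10,40,0)]),
"top":(unc(np.array([(740,22),(768,45),(680,75)])-[590,0],360,234,6),[(7,-22,98),(-7,-22,98),(7,22,98)])}
for y0 in (.4,.8):
  p,r=fit(gate,(500,-100,y0));print("gate",p[:2].round(1),np.degrees(p[2]));print(r.round(1).tolist())
# bystander rough: spanner, grease pot
s=ctrl.get_state();Rm=R.from_rotvec(s["ee_rot"]).as_matrix();print(Rm.round(3))
E
```

```text
tote [598.  194.1] -2.2551441634613387
[[0.1, 0.6], [-0.3, 0.4], [0.1, -0.1], [-0.5, -0.3], [0.9, -0.1], [-0.2, 1.2], [0.6, -0.1], [-0.1, -0.0], [0.0, 0.1], [0.2, 0.6], [1.8, -0.1], [-0.8, -0.5], [0.3, -0.0]]
gate [ 457.  -266.5] 30.22702904464931
[[-0.5, -1.4], [0.7, 0.3], [0.3, 1.7], [0.6, -0.4], [-0.0, 0.8], [0.2, 1.7], [-1.3, 0.2], [0.5, -1.0], [-1.5, 0.2], [0.0, -0.1], [-1.2, -0.5], [-0.5, 0.2]]
gate [ 457.  -266.5] 30.227039112508805
[[-0.5, -1.4], [0.7, 0.3], [0.3, 1.7], [0.6, -0.4], [-0.0, 0.8], [0.2, 1.7], [-1.3, 0.2], [0.5, -1.0], [-1.5, 0.2], [0.0, -0.1], [-1.2, -0.5], [-0.5, 0.2]]
[[-0.95   0.312 -0.   ]
 [ 0.312  0.95  -0.001]
 [ 0.    -0.001 -1.   ]]
```

```bash
cat >> h.py <<'E'
import cv2
from scipy.optimize import minimize
box=lambda a,b,z0,z1:[(i*a,j*b,z) for i in(-1,1) for j in(-1,1) for z in(z0,z1)]
def sil(n,p,F=8,z=0,parts=(box(10,40,0,56),box(7,22,56,98))):
    m=np.zeros((420,560),np.float32); q=[proj(n,world(p,P)+[0,0,z]) for P in parts]
    a=np.vstack(q); x0,y0=np.floor(a.min(0)).astype(int)-2; w,h=np.ceil(a.max(0)).astype(int)-[x0,y0]+3
    o=np.zeros((h*F,w*F),np.uint8)
    for k in q: cv2.fillConvexPoly(o,cv2.convexHull(np.round(((k-[x0,y0]+.5)*F)).astype(np.int32)),255)
    m[y0:y0+h,x0:x0+w]=cv2.resize(o,(w,h),interpolation=cv2.INTER_AREA)/255.
    return m
def orange(im):
    h=cv2.cvtColor(im,cv2.COLOR_RGB2HSV); return ((h[...,0]>6)&(h[...,0]<18)&(h[...,1]>170)&(h[...,2]>90)).astype(np.float32)
def silfit(ims,p0,z=0,rad=60):
    obs={}
    for n,im in ims.items():
        c=proj(n,[[p0[0],p0[1],45+z]])[0]; w=np.zeros((420,560),np.uint8); cv2.circle(w,tuple(int(v) for v in c),rad,1,-1); obs[n]=orange(im)*w
    def cost(v):
        return sum(((sil(n,v,z=z)-o)**2).sum() for n,o in obs.items())
    best=None
    for dy in np.radians([-20,-10,0,10,20]):
        q=np.array([p0[0],p0[1],p0[2]+dy]); S=np.array([q,q+[10,0,0],q+[0,10,0],q+[0,0,.2]])
        r=minimize(cost,q,method="Nelder-Mead",options=dict(initial_simplex=S,xatol=.02,fatol=.02,maxiter=300))
        if best is None or r.fun<best.fun: best=r
    return best.x,best.fun,{n:o.sum() for n,o in obs.items()}
E
python3 - <<'E'
from h import *
d=np.load("im0.npz");t,s=d["t"],d["s"]
for ims in({"top":t,"scene":s},{"scene":s},{"top":t}):
  p,c,a=silfit(ims,(457,-266,.6),rad=30);print(p[:2].round(1),np.degrees(p[2]).round(1),round(c,1),a)
o=np.zeros((420,560,3),np.uint8)
cs=[]
for n,im,x,y,w in(("scene",s,255,265,55),("top",t,350,225,55)):
  p,_,_=silfit({"top":t,"scene":s},(457,-266,.6),rad=30)
  e=im.copy();k=cv2.resize(e[y:y+w,x:x+w,::-1],None,fx=7,fy=7)
  m=cv2.resize(sil(n,p)[y:y+w,x:x+w],None,fx=7,fy=7);ct,_=cv2.findContours((m>.5).astype(np.uint8),0,1);cv2.drawContours(k,ct,-1,(0,255,0),1);cs.append(k)
cv2.imwrite("pics/g.png",np.hstack(cs))
E
```

```text
[ 457.6 -265.2] 26.3 357.4 {'top': np.float32(200.0), 'scene': np.float32(638.0)}
[ 455.7 -268.9] 22.2 244.9 {'scene': np.float32(638.0)}
[ 461.5 -267.6] 37.4 59.7 {'top': np.float32(200.0)}
```

View pics/g.png

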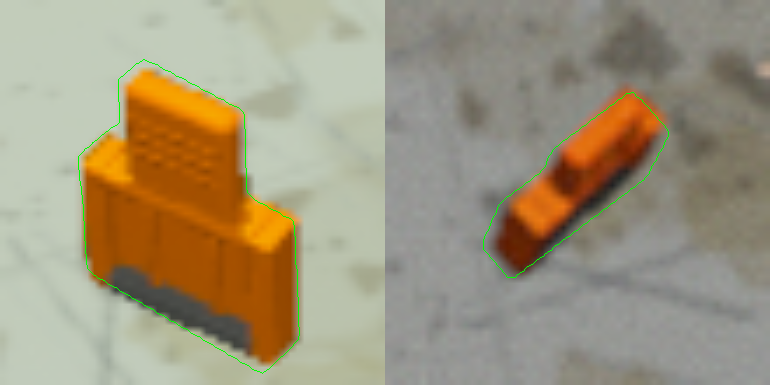

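```bash
cat >> h.py <<'E'
def fill(im,c,rad,n):
    h=cv2.cvtColor(im,cv2.COLOR_RGB2HSV); w=np.zeros((420,560),np.uint8); cv2.circle(w,tuple(int(v) for v in c),rad,1,-1)
    m=((h[...,0]<20)&(h[...,1]>140)&(h[...,2]>50)).astype(np.uint8)*w
    if n=="scene": m=cv2.morphologyEx(m,cv2.MORPH_CLOSE,np.ones((9,9),np.uint8))
    return m.astype(np.float32)
E
python3 - <<'E'
from h import *
d=np.load("im0.npz");ims={"top":d["t"],"scene":d["s"]}
obs={n:fill(im,proj(n,[[457,-266,45]])[0],30,n) for n,im in ims.items()}
print({n:o.sum() for n,o in obs.items()})
for free in(0,1):
 for names in(("top","scene"),("scene",),("top",)):
  best=None
  for y in(.4,.6,.8,1.):
    def cost(v):
      k=1+(v[3] if free else 0)
      P=(box(10*k,40*k,0,56*k),box(7*k,22*k,56*k,98*k))
      return sum(((sil(n,v,parts=P)-obs[n])**2).sum() for n in names)
    q=np.array([457,-266,y,0.]);S=np.array([q,q+[8,0,0,0],q+[0,8,0,0],q+[0,0,.2,0],q+[0,0,0,-.08]])
    r=minimize(cost,q,method="Nelder-Mead",options=dict(initial_simplex=S,xatol=.02,fatol=.02,maxiter=500))
    if best is None or r.fun<best.fun:best=r
  print(free,names,best.x[:2].round(1),np.degrees(best.x[2]).round(1),best.x[3].round(3),round(best.fun,1))
cs=[]
for n,x,y,w in(("scene",255,265,55),("top",350,225,55)):
  k=cv2.resize(ims[n][y:y+w,x:x+w,::-1],None,fx=7,fy=7)
  for m,c in((obs[n],(255,0,0)),):
    m=cv2.resize(m[y:y+w,x:x+w],None,fx=7,fy=7);ct,_=cv2.findContours((m>.5).astype(np.uint8),0,1);cv2.drawContours(k,ct,-1,c,1)
  cs.append(k)
cv2.imwrite("pics/g2.png",np.hstack(cs))
E
```

```text
{'top': np.float32(223.0), 'scene': np.float32(777.0)}
0 ('top', 'scene') [ 458.9 -265.3] 29.8 -0.119 206.0
0 ('scene',) [ 458.1 -263.9] 24.6 -0.049 120.4
0 ('top',) [ 461.4 -268.2] 35.2 0.012 42.6
1 ('top', 'scene') [ 458.9 -263.3] 32.6 -0.062 129.5
1 ('scene',) [ 460.4 -259.4] 34.7 -0.086 66.7
1 ('top',) [ 463.4 -269.2] 33.2 -0.083 29.2
```

View pics/g2.png

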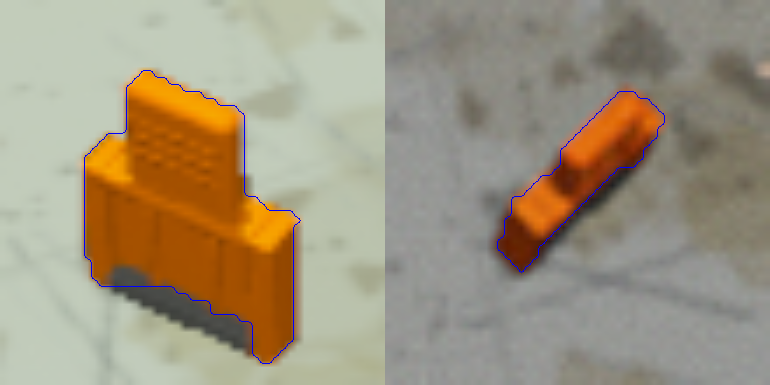

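The silhouette is a little smaller than the nominal box because the edges are rounded. The top view gives the gate at about (461,-266) with yaw about 34°. The pinch will square the gate, so that is accurate enough. Next I'll plan the move to it.

```bash
cat >> h.py <<'E'
def plan(target,heading,n,cur=None):
    """rows (dx,dy,dz,turn) from current (pos,Rm) to target TCP with tool-y heading (deg, mod 180)"""
    s=ctrl.get_state(); p=np.array(s["ee_pos"] if cur is None else cur,float); Q=R.from_rotvec(s["ee_rot"]).as_matrix()
    y=Q[:,1]; h=np.degrees(np.arctan2(y[1],y[0])); d=(heading-h+90)%180-90; tz=-d/n/6
    T=np.linspace(p,target,n+1)
    print("from",p.round(1),"head",round(h,2),"d",round(d,2))
    for i in range(n):
        v=Q.T@(T[i+1]-T[i])/40; print([*v.round(2)],round(tz,2))
        Q=Q@R.from_euler("z",np.radians(tz*6)).as_matrix()
E
python3 -c "
from h import *
plan([461,-266,200],34,25,[210.93,641.2,218.65])"
```

```text
from [210.9 641.2 218.6] head 71.79 d -37.79
[np.float64(-0.52), np.float64(-0.78), np.float64(0.02)] 0.25
[np.float64(-0.54), np.float64(-0.77), np.float64(0.02)] 0.25
[np.float64(-0.56), np.float64(-0.76), np.float64(0.02)] 0.25
[np.float64(-0.58), np.float64(-0.74), np.float64(0.02)] 0.25
[np.float64(-0.6), np.float64(-0.72), np.float64(0.02)] 0.25
[np.float64(-0.62), np.float64(-0.71), np.float64(0.02)] 0.25
[np.float64(-0.64), np.float64(-0.69), np.float64(0.02)] 0.25
[np.float64(-0.66), np.float64(-0.67), np.float64(0.02)] 0.25
[np.float64(-0.67), np.float64(-0.66), np.float64(0.02)] 0.25
[np.float64(-0.69), np.float64(-0.64), np.float64(0.02)] 0.25
[np.float64(-0.71), np.float64(-0.62), np.float64(0.02)] 0.25
[np.float64(-0.72), np.float64(-0.6), np.float64(0.02)] 0.25
[np.float64(-0.74), np.float64(-0.58), np.float64(0.02)] 0.25
[np.float64(-0.75), np.float64(-0.56), np.float64(0.02)] 0.25
[np.float64(-0.77), np.float64(-0.54), np.float64(0.02)] 0.25
[np.float64(-0.78), np.float64(-0.52), np.float64(0.02)] 0.25
[np.float64(-0.8), np.float64(-0.5), np.float64(0.02)] 0.25
[np.float64(-0.81), np.float64(-0.48), np.float64(0.02)] 0.25
[np.float64(-0.82), np.float64(-0.46), np.float64(0.02)] 0.25
[np.float64(-0.83), np.float64(-0.44), np.float64(0.02)] 0.25
[np.float64(-0.84), np.float64(-0.41), np.float64(0.02)] 0.25
[np.float64(-0.86), np.float64(-0.39), np.float64(0.02)] 0.25
[np.float64(-0.87), np.float64(-0.37), np.float64(0.02)] 0.25
[np.float64(-0.87), np.float64(-0.35), np.float64(0.02)] 0.25
[np.float64(-0.88), np.float64(-0.32), np.float64(0.02)] 0.25
```

Call:
carry_out([
  [0, -0.52, -0.78, 0.02, 0.25],
  [0, -0.54, -0.77, 0.02, 0.25],
  [0, -0.56, -0.76, 0.02, 0.25],
  [0, -0.58, -0.74, 0.02, 0.25],
  [0, -0.6, -0.72, 0.02, 0.25],
], newtons=15)

```text
clock: 0.7
ee_pos: [260.9, 458.5, 214.4]
ee_rot: [0.7, 3.063, -0.0]
ft_force: [0.0, 1.0, 0.8]
finger_gap: 92.9
gripper_force: 0.0
```

Call:
carry_out([
  [0, -0.62, -0.71, 0.02, 0.25],
  [0, -0.64, -0.69, 0.02, 0.25],
  [0, -0.66, -0.67, 0.02, 0.25],
  [0, -0.67, -0.66, 0.02, 0.25],
  [0, -0.69, -0.64, 0.02, 0.25],
])

```text
clock: 1.2
ee_pos: [311.2, 277.2, 210.6]
ee_rot: [0.899, 3.01, 0.0]
ft_force: [0.6, -0.0, -0.6]
finger_gap: 93.0
gripper_force: 0.0
```

Call:
carry_out([
  [0, -0.71, -0.62, 0.02, 0.25],
  [0, -0.72, -0.6, 0.02, 0.25],
  [0, -0.74, -0.58, 0.02, 0.25],
  [0, -0.75, -0.56, 0.02, 0.25],
  [0, -0.77, -0.54, 0.02, 0.25],
])

```text
clock: 1.7
ee_pos: [361.8, 96.2, 206.7]
ee_rot: [1.094, 2.944, 0.001]
ft_force: [0.5, 1.4, 0.6]
finger_gap: 93.1
gripper_force: 0.0
```

Call:
carry_out([
  [0, -0.78, -0.52, 0.02, 0.25],
  [0, -0.8, -0.5, 0.02, 0.25],
  [0, -0.81, -0.48, 0.02, 0.25],
  [0, -0.82, -0.46, 0.02, 0.25],
  [0, -0.83, -0.44, 0.02, 0.25],
])

```text
clock: 2.2
ee_pos: [412.3, -85.2, 202.7]
ee_rot: [1.285, 2.866, 0.0]
ft_force: [0.4, 0.1, -0.7]
finger_gap: 93.1
gripper_force: 0.0
```

Call:
carry_out([
  [0, -0.84, -0.41, 0.02, 0.25],
  [0, -0.86, -0.39, 0.02, 0.25],
  [0, -0.87, -0.37, 0.02, 0.25],
  [0, -0.87, -0.35, 0.02, 0.25],
  [0, -0.88, -0.32, 0.02, 0.25],
])

```text
clock: 2.7
ee_pos: [463.3, -266.1, 198.5]
ee_rot: [1.47, 2.777, -0.0]
ft_force: [1.3, 0.9, -0.1]
finger_gap: 92.8
gripper_force: 0.0
```

```bash
python3 -c "
from h import *
s=ctrl.get_state();print(s['clock'],s['joint_pos'].round(3))
plan([461,-266,64],34,5)"
```

```text
2.7 [-0.569 -0.188  1.77  -0.     1.56  -1.166]
from [ 463.3 -266.1  198.5] head 34.21 d -0.21
[np.float64(0.01), np.float64(-0.01), np.float64(0.67)] 0.01
[np.float64(0.01), np.float64(-0.01), np.float64(0.67)] 0.01
[np.float64(0.01), np.float64(-0.01), np.float64(0.67)] 0.01
[np.float64(0.01), np.float64(-0.01), np.float64(0.67)] 0.01
[np.float64(0.01), np.float64(-0.01), np.float64(0.67)] 0.01
```

Call:
carry_out([
  [0, 0.01, -0.01, 0.67, 0],
  [0, 0.01, -0.01, 0.67, 0],
  [0, 0.01, -0.01, 0.67, 0],
  [0, 0.01, -0.01, 0.67, 0],
  [0, 0.01, -0.01, 0.67, 0],
])

```text
clock: 3.2
ee_pos: [460.3, -263.8, 63.5]
ee_rot: [-1.468, -2.778, -0.0]
ft_force: [1.0, -0.3, -0.6]
finger_gap: 92.8
gripper_force: 0.0
```

Call:
carry_out([
  [255, 0, 0, 0, 0],
  [255, 0, 0, 0, 0],
  [255, 0, 0, 0, 0],
  [255, 0, 0, 0, 0],
  [255, 0, 0, 0, 0],
])

```text
clock: 3.7
ee_pos: [460.8, -264.1, 65.7]
ee_rot: [1.467, 2.776, -0.0]
ft_force: [-0.4, 0.6, 0.0]
finger_gap: 57.3
gripper_force: 0.0
```

Call:
carry_out([
  [255, 0, 0, 0, 0],
  [255, 0, 0, 0, 0],
  [255, 0, 0, 0, 0],
  [255, 0, 0, 0, 0],
], newtons=25)

```text
clock: 4.1
ee_pos: [460.4, -263.9, 64.7]
ee_rot: [-1.468, -2.778, -0.0]
ft_force: [-0.3, 0.2, -0.0]
finger_gap: 26.0
gripper_force: 0.0
```

Call:
carry_out([
  [255, 0, 0, 0, 0],
  [255, 0, 0, 0, 0],
  [255, 0, 0, 0, 0],
  [255, 0, 0, 0, 0],
])

```text
clock: 4.5
ee_pos: [460.4, -263.9, 64.6]
ee_rot: [-1.468, -2.778, 0.0]
ft_force: [-0.8, -0.1, -0.7]
finger_gap: 13.9
gripper_force: 25.0
```

Call:
carry_out([
  [255, 0, 0, -0.5, 0],
  [255, 0, 0, -1, 0],
  [255, 0, 0, -1, 0],
  [255, 0, 0, -1, 0],
])

```text
clock: 4.9
ee_pos: [460.2, -263.7, 206.1]
ee_rot: [-1.468, -2.777, -0.0]
ft_force: [0.7, 0.0, -0.8]
finger_gap: 14.1
gripper_force: 25.0
```

```bash
python3 - <<'E'
from h import *
ims={n:ctrl.camera(n) for n in("top","scene")}
np.savez("im1.npz",**ims)
s=ctrl.get_state();print(s["clock"],s["ee_pos"].round(1),s["finger_gap"],s["gripper_force"])
cs=[]
for n in ims:
    p=world([s["ee_pos"][0],s["ee_pos"][1],np.radians(34)],box(10,40,s["ee_pos"][2]-64,s["ee_pos"][2]-8)); q=proj(n,p);c=q.mean(0)
    x,y=(c-28).astype(int);k=cv2.resize(ims[n][y:y+56,x:x+56,::-1],None,fx=7,fy=7,interpolation=cv2.INTER_CUBIC)
    hull=cv2.convexHull(np.round((q-[x,y]+.5)*7).astype(np.int32));cv2.polylines(k,[hull],True,(0,255,0),1);cs.append(k);print(n,x,y)
cv2.imwrite("pics/held.png",np.hstack(cs))
E
```

```text
5.0 [ 461.8 -264.7  210.5] 13.856357599344431 24.99479055404663
top 356 204
scene 252 223
```

View pics/held.png

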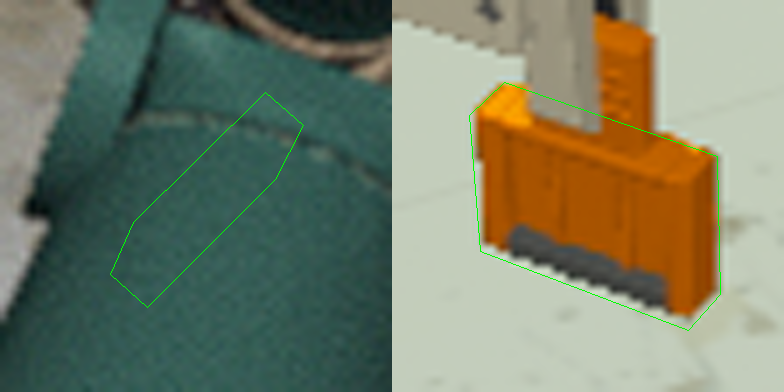

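The gate is held squarely: 14 mm gap, 25 N, centred on the tab to about 1 mm. The top view is blocked by the arm. Next, move it over the guide.

```bash
python3 -c "
from h import *
p=np.array([598,194.1,np.radians(-2.255)]);seat=world(p,[(-61.5,-61.5,7)])[0];print(seat)
plan([seat[0]-.7,seat[1]+.7,165],42.75,10)"|tr -d 'a-z()64.'>/dev/null;python3 -c "
from h import *
np.set_printoptions(legacy='1.25')
p=np.array([598,194.1,np.radians(-2.255)]);seat=world(p,[(-61.5,-61.5,7)])[0];print(seat)
plan([seat[0]-.7,seat[1]+.7,165],42.75,10)"
```

```text
[534.1277838  135.06746662   7.        ]
from [ 461.8 -264.7  210.5] head 34.29 d 8.46
[0.73, 0.71, 0.11] -0.14
[0.72, 0.72, 0.11] -0.14
[0.71, 0.73, 0.11] -0.14
[0.69, 0.74, 0.11] -0.14
[0.68, 0.75, 0.11] -0.14
[0.67, 0.76, 0.11] -0.14
[0.66, 0.77, 0.11] -0.14
[0.65, 0.78, 0.11] -0.14
[0.64, 0.79, 0.11] -0.14
[0.63, 0.8, 0.11] -0.14
```

Call:
carry_out([
  [255, 0.73, 0.71, 0, -0.14],
  [255, 0.72, 0.72, 0, -0.14],
  [255, 0.71, 0.73, 0, -0.14],
  [255, 0.69, 0.74, 0.1, -0.14],
  [255, 0.68, 0.75, 0.1, -0.14],
])

```text
clock: 5.5
ee_pos: [495.5, -62.2, 195.8]
ee_rot: [-1.364, -2.83, 0.0]
ft_force: [0.7, -0.3, -0.7]
finger_gap: 13.7
gripper_force: 25.0
```

Call:
carry_out([
  [255, 0.67, 0.76, 0.1, -0.14],
  [255, 0.66, 0.77, 0.2, -0.14],
  [255, 0.65, 0.78, 0.2, -0.14],
  [255, 0.64, 0.79, 0.2, -0.14],
  [255, 0.63, 0.8, 0.2, -0.14],
])

```text
clock: 6.0
ee_pos: [530.8, 137.9, 159.4]
ee_rot: [-1.259, -2.878, 0.001]
ft_force: [0.6, 0.2, -1.2]
finger_gap: 13.8
gripper_force: 25.0
```

Call:
carry_out([
  [255, 0, 0, 0, 0],
  [255, 0, 0, 0, 0],
])

```text
clock: 6.2
ee_pos: [530.6, 136.8, 159.5]
ee_rot: [-1.258, -2.878, 0.002]
ft_force: [-0.1, 0.2, -0.8]
finger_gap: 13.3
gripper_force: 25.0
```

```bash
python3 - <<'E'
from h import *
np.set_printoptions(legacy='1.25')
plan([533.4,135.8,120],42.75,3)
s=ctrl.get_state();ims={n:ctrl.camera(n) for n in("top","scene")}
cs=[]
P=np.array([598,194.1,np.radians(-2.255)]);e=s["ee_pos"]
for n in ims:
    g=world([e[0],e[1],np.radians(42.75)],np.array(box(10,40,e[2]-64,e[2]-8)));x,y=(proj(n,g).mean(0)-[28,25]).astype(int)
    k=cv2.resize(ims[n][y:y+56,x:x+56,::-1],None,fx=7,fy=7,interpolation=cv2.INTER_CUBIC)
    for w,c in((g,(0,255,0)),):
        cv2.polylines(k,[cv2.convexHull(np.round((proj(n,w)-[x,y]+.5)*7).astype(np.int32))],True,c,1)
    for z in(7,60):
        f=world(P,np.array([[-61.5,-61.5,z]]*4)+np.array([(a*.7071*12+b*.7071*42,a*.7071*12-b*.7071*42,0) for a,b in((1,1),(1,-1),(-1,-1),(-1,1))]))
        cv2.polylines(k,[np.round((proj(n,f)-[x,y]+.5)*7).astype(np.int32)],True,(0,0,255) if z==60 else (0,255,255),1)
    cs.append(k)
cv2.imwrite("pics/over.png",np.hstack(cs))
E
```

```text
from [530.6 136.8 159.5] head 42.79 d -0.04
[-0.02, 0.01, 0.33] 0.0
[-0.02, 0.01, 0.33] 0.0
[-0.02, 0.01, 0.33] 0.0
```

View pics/over.png

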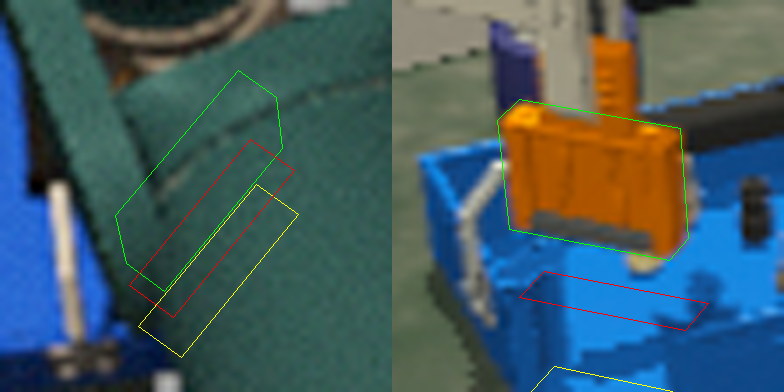

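The gate is centred over the guide, overlays consistent. I'll lower it while watching the force.

Call:
carry_out([
  [255, -0.05, 0.02, 0.2, 0],
  [255, 0, 0, 0.2, 0],
  [255, 0, 0, 0.2, 0],
  [255, 0, 0, 0.2, 0],
  [255, 0, 0, 0, 0],
], newtons=12)

```text
clock: 6.8
ee_pos: [532.4, 135.0, 127.0]
ee_rot: [-1.26, -2.876, 0.002]
ft_force: [-0.6, -0.9, -0.6]
finger_gap: 14.1
gripper_force: 12.0
```

Call:
carry_out([
  [255, 0, 0, 0.15, 0],
  [255, 0, 0, 0.15, 0],
  [255, 0, 0, 0, 0],
])

```text
clock: 7.1
ee_pos: [532.7, 135.3, 115.7]
ee_rot: [-1.26, -2.877, 0.001]
ft_force: [-0.3, -0.4, -1.3]
finger_gap: 13.5
gripper_force: 12.0
```

Call:
carry_out([
  [255, 0, 0, 0.15, 0],
  [255, 0, 0, 0.15, 0],
  [255, 0, 0, 0.15, 0],
  [255, 0, 0, 0, 0],
])

```text
clock: 7.5
ee_pos: [532.6, 135.2, 97.5]
ee_rot: [-1.26, -2.877, 0.001]
ft_force: [0.7, 0.0, -1.1]
finger_gap: 14.0
gripper_force: 12.0
```

Call:
carry_out([
  [255, 0, 0, 0.15, 0],
  [255, 0, 0, 0.15, 0],
  [255, 0, 0, 0.15, 0],
  [255, 0, 0, 0, 0],
])

```text
clock: 7.9
ee_pos: [532.5, 135.2, 79.5]
ee_rot: [-1.26, -2.877, 0.001]
ft_force: [0.0, -0.3, -0.9]
finger_gap: 13.5
gripper_force: 12.0
```

Call:
carry_out([
  [255, 0, 0, 0.1, 0],
  [255, 0, 0, 0.08, 0],
  [255, 0, 0, 0, 0],
])

```text
clock: 8.2
ee_pos: [532.8, 135.3, 73.0]
ee_rot: [-1.26, -2.877, 0.001]
ft_force: [1.1, -0.2, -0.6]
finger_gap: 14.0
gripper_force: 12.0
```

Call:
carry_out([
  [255, 0, 0, 0.05, 0],
  [255, 0, 0, 0, 0],
])

```text
clock: 8.4
ee_pos: [533.1, 135.3, 71.5]
ee_rot: [1.26, 2.877, 0.0]
ft_force: [-0.4, 0.4, -1.5]
finger_gap: 13.9
gripper_force: 12.0
```

Call:
carry_out([
  [150, 0, 0, 0, 0],
  [150, 0, 0, 0, 0],
  [150, 0, 0, 0, 0],
  [150, 0, 0, 0, 0],
])

```text
clock: 8.8
ee_pos: [533.0, 135.3, 71.5]
ee_rot: [-1.26, -2.878, 0.0]
ft_force: [0.2, -0.1, 0.0]
finger_gap: 37.5
gripper_force: 0.0
```

Call:
carry_out([
  [150, 0, 0, -0.5, 0],
  [150, 0, 0, -1, 0],
  [150, 0, 0, -1, 0],
  [150, 0, 0, -1, 0],
])

```text
clock: 9.2
ee_pos: [532.7, 135.2, 213.0]
ee_rot: [-1.26, -2.878, 0.0]
ft_force: [1.3, -0.7, 0.9]
finger_gap: 38.4
gripper_force: 0.0
```

```bash
python3 -c "
from h import *
np.set_printoptions(legacy='1.25')
plan([598,194,220],87.75,8)
print(ctrl.get_state()['joint_pos'])
im=ctrl.camera('scene');cv2.imwrite('pics/s3.png',cv2.resize(im[150:240,210:320,::-1],None,fx=7,fy=6.6,interpolation=cv2.INTER_CUBIC))"
```

```text
from [532.7 135.2 213. ] head 42.69 d 45.06
[-0.0, 0.27, -0.02] -0.94
[-0.03, 0.27, -0.02] -0.94
[-0.06, 0.27, -0.02] -0.94
[-0.08, 0.26, -0.02] -0.94
[-0.11, 0.25, -0.02] -0.94
[-0.13, 0.24, -0.02] -0.94
[-0.16, 0.23, -0.02] -0.94
[-0.18, 0.21, -0.02] -0.94
[ 2.02197171e-01 -1.57060378e-01  1.71958995e+00  1.49518220e-06
  1.57912545e+00 -5.42917423e-01]
```

View pics/s3.png

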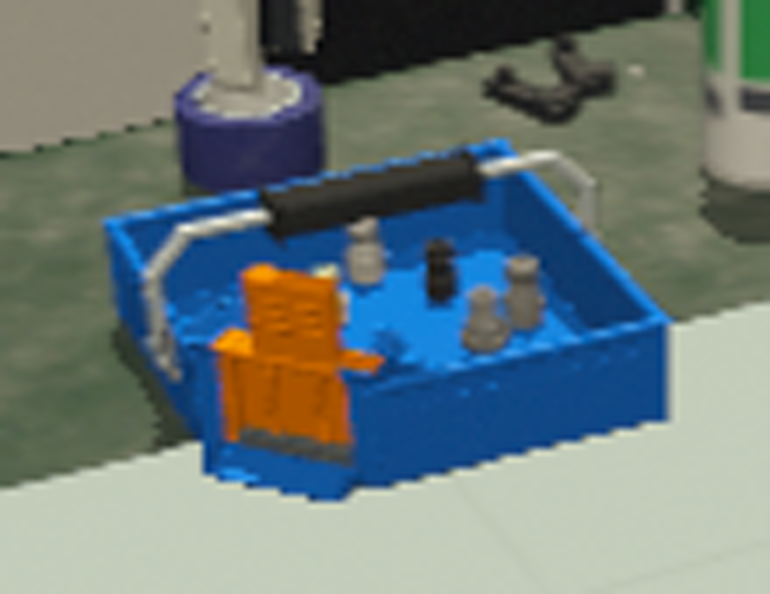

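The picture shows the gate seated: its shoulder is at rim height, its foot is behind the lip, and all five adapters are standing. Next, line up over the black handle and grasp it.

Call:
carry_out([
  [0, 0.02, 0.24, 0, -0.94],
  [0, -0.01, 0.24, 0, -0.94],
  [0, -0.03, 0.24, 0, -0.94],
  [0, -0.05, 0.24, 0, -0.94],
])

```text
clock: 9.65
ee_pos: [559.6, 163.9, 211.3]
ee_rot: [0.667, 3.07, 0.0]
ft_force: [0.1, -0.3, -0.8]
finger_gap: 65.8
gripper_force: 0.0
```

Call:
carry_out([
  [0, -0.08, 0.23, 0, -0.94],
  [0, -0.1, 0.22, 0, -0.94],
  [0, -0.13, 0.21, 0, -0.94],
  [0, -0.15, 0.2, 0, -0.94],
  [0, 0, 0, 0, 0],
], newtons=55)

```text
clock: 10.15
ee_pos: [587.2, 192.2, 210.9]
ee_rot: [-0.057, -3.141, 0.0]
ft_force: [0.7, -0.2, -0.6]
finger_gap: 93.1
gripper_force: 0.0
```

```bash
python3 -c "
from h import *
np.set_printoptions(legacy='1.25')
print(ctrl.get_state()['finger_gap'])
plan([588,194.5,85],87.75,5)"
```

```text
93.10559143343372
from [587.2 192.2 210.9] head 87.94 d -0.19
[-0.0, 0.01, 0.63] 0.01
[-0.0, 0.01, 0.63] 0.01
[-0.0, 0.01, 0.63] 0.01
[-0.0, 0.01, 0.63] 0.01
[-0.0, 0.01, 0.63] 0.01
```

Call:
carry_out([
  [0, 0, 0.01, 0.63, 0],
  [0, 0, 0.01, 0.63, 0],
  [0, 0, 0.01, 0.63, 0],
  [0, 0, 0.01, 0.63, 0],
  [0, 0, 0.01, 0.63, 0],
])

```text
clock: 10.65
ee_pos: [586.6, 193.3, 84.5]
ee_rot: [0.066, 3.141, -0.0]
ft_force: [0.9, -0.4, -0.3]
finger_gap: 93.1
gripper_force: 0.0
```

Call:
carry_out([
  [255, 0, 0, 0, 0],
  [255, 0, 0, 0, 0],
  [255, 0, 0, 0, 0],
  [255, 0, 0, 0, 0],
  [255, 0, 0, 0, 0],
])

```text
clock: 11.15
ee_pos: [587.3, 193.8, 86.5]
ee_rot: [0.06, 3.14, 0.001]
ft_force: [0.5, -1.0, 0.3]
finger_gap: 57.6
gripper_force: 0.0
```

Call:
carry_out([
  [255, 0, 0, 0, 0],
  [255, 0, 0, 0, 0],
  [255, 0, 0, 0, 0],
  [255, 0, 0, 0, 0],
  [255, 0, 0, 0, 0],
])

```text
clock: 11.65
ee_pos: [586.9, 193.8, 85.4]
ee_rot: [-0.06, -3.141, -0.0]
ft_force: [-0.2, 1.2, -0.6]
finger_gap: 23.6
gripper_force: 55.0
```

Call:
carry_out([
  [255, 0, 0, 0, 0],
  [255, 0, 0, -0.2, 0],
  [255, 0, 0, -0.4, 0],
  [255, 0, 0, -0.6, 0],
  [255, 0, 0, -0.6, 0],
])

```text
clock: 12.15
ee_pos: [586.7, 193.6, 159.0]
ee_rot: [-0.06, -3.14, 0.0]
ft_force: [-0.0, 0.5, -7.9]
finger_gap: 23.5
gripper_force: 55.0
```

The tote is up, with 7.9 N on the wrist and a firm grip. The rows have no tilt axis, so the tool can only lean where the arm runs out of reach; the interface says such poses are approached as far as the arm can go. I'll carry the tote to the free area on the left with its mouth facing the base, then try it there.

```bash
python3 -c "
from h import *
np.set_printoptions(legacy='1.25')
print(ctrl.get_state()['joint_pos'])
plan([230,620,420],114.6,20)"
```

```text
[ 2.77490603e-01  1.47121331e-02  1.64464294e+00 -7.80175261e-05
  1.48282424e+00 -1.25506764e+00]
from [586.7 193.6 159. ] head 87.81 d 26.79
[0.47, 0.52, -0.33] -0.22
[0.45, 0.53, -0.33] -0.22
[0.44, 0.54, -0.33] -0.22
[0.43, 0.55, -0.33] -0.22
[0.42, 0.56, -0.33] -0.22
[0.4, 0.57, -0.33] -0.22
[0.39, 0.58, -0.33] -0.22
[0.38, 0.58, -0.33] -0.22
[0.36, 0.59, -0.33] -0.22
[0.35, 0.6, -0.33] -0.22
[0.33, 0.61, -0.33] -0.22
[0.32, 0.62, -0.33] -0.22
[0.31, 0.62, -0.33] -0.22
[0.29, 0.63, -0.33] -0.22
[0.28, 0.64, -0.33] -0.22
[0.26, 0.64, -0.33] -0.22
[0.25, 0.65, -0.33] -0.22
[0.23, 0.66, -0.33] -0.22
[0.21, 0.66, -0.33] -0.22
[0.2, 0.67, -0.33] -0.22
```

Call:
carry_out([
  [255, 0.2, 0.25, -0.6, -0.1],
  [255, 0.4, 0.5, -0.5, -0.22],
  [255, 0.45, 0.54, -0.4, -0.22],
  [255, 0.43, 0.55, -0.33, -0.22],
  [255, 0.42, 0.56, -0.33, -0.22],
])

```text
clock: 12.65
ee_pos: [509.7, 290.1, 245.6]
ee_rot: [-0.102, 3.139, 0.0]
ft_force: [-1.1, -0.3, -7.7]
finger_gap: 23.9
gripper_force: 55.0
```

Call:
carry_out([
  [255, 0.4, 0.57, -0.33, -0.22],
  [255, 0.39, 0.58, -0.33, -0.22],
  [255, 0.38, 0.58, -0.33, -0.22],
  [255, 0.36, 0.59, -0.33, -0.22],
  [255, 0.35, 0.6, -0.33, -0.22],
])

```text
clock: 13.15
ee_pos: [421.9, 397.8, 311.5]
ee_rot: [-0.283, 3.129, 0.0]
ft_force: [0.5, 0.6, -8.0]
finger_gap: 23.7
gripper_force: 55.0
```

Call:
carry_out([
  [255, 0.33, 0.61, -0.33, -0.22],
  [255, 0.32, 0.62, -0.33, -0.22],
  [255, 0.31, 0.62, -0.33, -0.22],
  [255, 0.29, 0.63, -0.33, -0.22],
  [255, 0.28, 0.64, -0.33, -0.22],
])

```text
clock: 13.65
ee_pos: [334.3, 505.7, 377.5]
ee_rot: [-0.463, 3.107, 0.0]
ft_force: [1.4, -0.4, -7.4]
finger_gap: 23.7
gripper_force: 55.0
```

Call:
carry_out([
  [255, 0.26, 0.64, -0.33, -0.22],
  [255, 0.25, 0.65, -0.33, -0.22],
  [255, 0.23, 0.66, -0.33, -0.22],
  [255, 0.2, 0.5, -0.33, -0.22],
  [255, 0.1, 0.25, -0.33, -0.22],
])

```text
clock: 14.15
ee_pos: [259.3, 594.5, 443.0]
ee_rot: [0.643, -3.075, 0.0]
ft_force: [0.6, 0.0, -7.1]
finger_gap: 23.3
gripper_force: 55.0
```

```bash
python3 -c "
from h import *
s=ctrl.get_state();print(s['clock'],s['joint_pos'].round(3),s['ee_pos'],s['ft_force'],s['torque'],s['finger_gap']);print(R.from_rotvec(s['ee_rot']).as_matrix().round(3))
for n in ('scene','top'):
  print(-M[n]['view'][:3,:3].T@M[n]['view'][:3,3])"
```

```text
14.15 [ 1.12   0.089  1.11   0.     1.943 -0.863] [259.28940456 594.50056089 442.96898759] [ 0.64618125  0.03094842 -7.12599316] [ 0.09245888 -0.04643548  0.01522939] 23.278391478267338
[[-0.916 -0.401 -0.   ]
 [-0.401  0.916 -0.   ]
 [ 0.     0.    -1.   ]]
[ 185.02090057 -950.08070549  763.00392618]
[ -44.20830011  139.31625415 1562.19122582]
```

```bash
python3 -c "
import numpy as np
from scipy.optimize import least_squares
D=np.array([[675,218.65,.1164,1.4422],[534.3,198.5,-.188,1.770],[549.6,213,-.1571,1.7196],[617.8,159,.0147,1.6446],[648.6,443,.089,1.110]])
r,z,a,b=D.T;s=a+b
A=np.r_[np.c_[np.ones(5),0*a,np.sin(a),np.sin(s),np.cos(s)*-1],np.c_[0*a,np.ones(5),np.cos(a),np.cos(s),np.sin(s)]]
for k in(4,5):
  x,res,*_=np.linalg.lstsq(A[:,:k],np.r_[r,z],rcond=None);print(x,(A[:,:k]@x-np.r_[r,z]).round(1))
"
```

```text
[   3.1397355  -285.60840479  500.69210302  623.32727504] [  9.6  -1.4  -1.5  13.6 -20.2   0.6   0.8   1.1   0.9  -3.4]
[-2.34659347e-01 -1.63291555e+02  4.58294086e+02  6.20998126e+02
 -8.13096551e+01] [-0.1 -0.1  0.1  0.1  0.  -0.5  0.2  0.2  0.1  0. ]
```

```bash
python3 -c "
from h import *
V=M['scene']['view'];K=M['scene']['intrinsics'];c=-V[:3,:3].T@V[:3,3]
for u,v in((275,315),(210,325),(250,310),(30,290)):
  d=V[:3,:3].T@np.linalg.inv(K)@[u/1.42,v/1.42,1]
  for z in(-950,-850,-750): print((u,v),z,(c+d*(z-c[2])/d[2]).round())
# bench leg: top (245,262) z=0, foot ~(295,480)
for P in([326,748,500],[326,748,600],[300,690,560]): print(P,proj('scene',P),proj('top',P))
"
```

```text
(275, 315) -950 [ 565. 1652. -950.]
(275, 315) -850 [ 542. 1500. -850.]
(275, 315) -750 [ 520. 1348. -750.]
(210, 325) -950 [ 248. 1716. -950.]
(210, 325) -850 [ 244. 1560. -850.]
(210, 325) -750 [ 241. 1404. -750.]
(250, 310) -950 [ 459. 1759. -950.]
(250, 310) -850 [ 443. 1601. -850.]
(250, 310) -750 [ 427. 1442. -750.]
(30, 290) -950 [-611. 2536. -950.]
(30, 290) -850 [-564. 2333. -850.]
(30, 290) -750 [-518. 2129. -750.]
[326, 748, 500] [[128.79722757  33.81107698]] [[-55.34388888 316.26125985]]
[326, 748, 600] [[122.11870285   3.23016086]] [[-85.96404771 303.31938113]]
[300, 690, 560] [[118.8123911   18.49050489]] [[-42.69991174 316.65177596]]
```

Call:
carry_out([
  [255, -0.37, 0.34, 0, 0],
  [255, -0.59, 0.54, 0, 0],
  [255, -0.59, 0.54, 0, 0],
  [255, -0.59, 0.54, 0, 0],
  [255, -0.59, 0.54, 0, 0],
])

```text
clock: 14.65
ee_pos: [321.3, 729.6, 442.7]
ee_rot: [-0.639, 3.076, 0.0]
ft_force: [0.6, 1.2, -7.1]
finger_gap: 23.4
gripper_force: 55.0
```

Call:
carry_out([
  [255, -0.59, 0.54, 0, 0],
  [255, -0.59, 0.54, 0, 0],
  [255, -0.37, 0.34, 0, 0],
  [255, -0.37, 0.34, 0, 0],
  [255, -0.37, 0.34, 0, 0],
])

```text
clock: 15.15
ee_pos: [365.3, 827.9, 424.9]
ee_rot: [0.639, -3.076, -0.0]
ft_force: [1.7, 2.6, -10.6]
finger_gap: 24.0
gripper_force: 54.9
```

```bash
cat > st.py <<'E'
from h import *
s=ctrl.get_state();Q=R.from_rotvec(s['ee_rot']).as_matrix();z=Q[:,2];p=s['ee_pos']
print(s['clock'],s['joint_pos'].round(3),p.round(1),'r',np.hypot(*p[:2]).round(1),s['ft_force'].round(1),s['torque'].round(2),round(s['finger_gap'],1))
m=Q@[ (0.7071*1),-.7071*1,0]  # placeholder
up=-z; ty=Q[:,1]; tx=np.cross(ty,up); mouth=-(tx+ty)/2**.5
t=np.degrees(np.arccos(np.clip(up[2],-1,1)));hz=up[:2]
print('tilt',t.round(2),'toward',np.degrees(np.arctan2(hz[1],hz[0])).round(1),'mouth',np.degrees(np.arctan2(mouth[1],mouth[0])).round(1),'lip drop deg',np.degrees(np.arcsin(-mouth[2])).round(2))
E
python3 st.py
```

```text
15.15 [ 1.127  0.875  0.074  0.     2.193 -0.854] [365.3 827.9 424.9] r 904.9 [  1.7   2.6 -10.6] [ 0.17 -0.17 -0.  ] 24.0
tilt 0.02 toward -5.4 mouth -111.5 lip drop deg -0.0
```

The controller keeps the tool upright at its reach limit, so I need another way to tip the tote. The plan is to hold the handle, let the tote's rear corner ride up on the bench edge with the mouth hanging outside, and press down so the tote turns in the rubber grip. After that I grip hard. First I'll locate the bench edges.

```bash
python3 -c "
from h import *
def un(n,u,v,z=0,f=1.42):
  V=M[n]['view'];K=M[n]['intrinsics'];c=-V[:3,:3].T@V[:3,3];d=V[:3,:3].T@np.linalg.inv(K)@[u/f,v/f,1];return (c+d*(z-c[2])/d[2])[:2].round()
for q in((155,215),(168,345),(180,480),(260,466),(342,452),(440,437),(560,415),(200,345),(195,272)): print('top',q,un('top',*q))
for q in((245,262),(275,325),(258,293),(300,400),(325,240),(348,240)): print('scene',q,un('scene',*q))
"
```

```text
top (155, 215) [982. 529.]
top (168, 345) [641. 517.]
top (180, 480) [339. 510.]
top (260, 466) [338. 346.]
top (342, 452) [336. 175.]
top (440, 437) [331. -32.]
top (560, 415) [ 331. -292.]
top (200, 345) [628. 448.]
top (195, 272) [811. 446.]
scene (245, 262) [343. 494.]
scene (275, 325) [344. 170.]
scene (258, 293) [340. 322.]
scene (300, 400) [327. -94.]
scene (325, 240) [573. 516.]
scene (348, 240) [630. 485.]
```

Measured edges: the bench front is at x≈339 and its left end at y≈515. I'll use the left end, clear of the tape roll at (628,448). Grip point (430,605), mouth towards +y.

```bash
python3 - <<'E'
from h import *
s=ctrl.get_state();p=s['ee_pos'];Q=R.from_rotvec(s['ee_rot']).as_matrix();n=28
T=np.linspace(p,[430,605,140],n+1);tz=158.5/n/6
for i in range(n):
    v=Q.T@(T[i+1]-T[i])/40;print(*v.round(2),round(tz,2),end='; ')
    if i%5==4:print()
    Q=Q@R.from_euler("z",np.radians(tz*6)).as_matrix()
print(Q.round(2))
E
```

```text
0.03 -0.21 0.25 0.94; 0.01 -0.21 0.25 0.94; -0.01 -0.21 0.25 0.94; -0.03 -0.2 0.25 0.94; -0.05 -0.2 0.25 0.94; 
-0.07 -0.19 0.25 0.94; -0.09 -0.19 0.25 0.94; -0.11 -0.18 0.25 0.94; -0.13 -0.16 0.25 0.94; -0.14 -0.15 0.25 0.94; 
-0.16 -0.14 0.25 0.94; -0.17 -0.12 0.25 0.94; -0.18 -0.1 0.25 0.94; -0.19 -0.08 0.25 0.94; -0.2 -0.06 0.25 0.94; 
-0.2 -0.04 0.25 0.94; -0.21 -0.02 0.25 0.94; -0.21 -0.0 0.25 0.94; -0.21 0.02 0.25 0.94; -0.2 0.04 0.25 0.94; 
-0.2 0.06 0.25 0.94; -0.19 0.08 0.25 0.94; -0.18 0.09 0.25 0.94; -0.17 0.11 0.25 0.94; -0.16 0.13 0.25 0.94; 
-0.15 0.14 0.25 0.94; -0.13 0.16 0.25 0.94; -0.12 0.17 0.25 0.94; [[ 0.71  0.71 -0.  ]
 [ 0.71 -0.71  0.  ]
 [-0.   -0.   -1.  ]]
```

Call:
carry_out([
  [255, 0.03, -0.21, 0.2, 0.5],
  [255, 0.01, -0.21, 0.25, 0.94],
  [255, -0.01, -0.21, 0.25, 0.94],
  [255, -0.03, -0.2, 0.25, 0.94],
  [255, -0.05, -0.2, 0.25, 0.94],
])

```text
clock: 15.65
ee_pos: [376.7, 786.1, 386.7]
ee_rot: [0.063, 3.135, 0.021]
ft_force: [-0.8, 0.2, -6.6]
finger_gap: 23.4
gripper_force: 54.9
```

Call:
carry_out([
  [255, -0.07, -0.19, 0.25, 0.94],
  [255, -0.09, -0.19, 0.25, 0.94],
  [255, -0.11, -0.18, 0.25, 0.94],
  [255, -0.13, -0.16, 0.25, 0.94],
  [255, -0.14, -0.15, 0.25, 0.94],
])

```text
clock: 16.15
ee_pos: [390.2, 747.6, 336.2]
ee_rot: [0.826, 3.028, 0.023]
ft_force: [-0.3, 0.8, -7.9]
finger_gap: 23.9
gripper_force: 54.9
```

Call:
carry_out([
  [255, -0.16, -0.14, 0.25, 0.94],
  [255, -0.17, -0.12, 0.25, 0.94],
  [255, -0.18, -0.1, 0.25, 0.94],
  [255, -0.19, -0.08, 0.25, 0.94],
  [255, -0.2, -0.06, 0.25, 0.94],
])

```text
clock: 16.65
ee_pos: [404.4, 709.0, 285.8]
ee_rot: [-1.539, -2.737, -0.023]
ft_force: [-0.0, 0.2, -6.9]
finger_gap: 23.6
gripper_force: 54.9
```

Call:
carry_out([
  [255, -0.2, -0.04, 0.25, 0.94],
  [255, -0.21, -0.02, 0.25, 0.94],
  [255, -0.21, 0, 0.25, 0.94],
  [255, -0.21, 0.02, 0.25, 0.94],
  [255, -0.2, 0.04, 0.25, 0.94],
])

```text
clock: 17.15
ee_pos: [419.1, 670.5, 235.5]
ee_rot: [-2.158, -2.277, -0.022]
ft_force: [-0.4, -0.5, -7.9]
finger_gap: 24.0
gripper_force: 54.9
```

Call:
carry_out([
  [255, -0.2, 0.06, 0.25, 0.94],
  [255, -0.19, 0.08, 0.25, 0.94],
  [255, -0.18, 0.09, 0.25, 0.94],
  [255, -0.17, 0.11, 0.25, 0.94],
  [255, -0.16, 0.13, 0.25, 0.94],
])

```text
clock: 17.65
ee_pos: [433.2, 632.6, 185.1]
ee_rot: [-2.645, -1.682, -0.02]
ft_force: [-0.1, -0.0, -7.8]
finger_gap: 23.5
gripper_force: 54.9
```

```bash
python3 st.py; python3 - <<'E'
from h import *
s=ctrl.get_state();p=s['ee_pos'];Q=R.from_rotvec(s['ee_rot']).as_matrix()
h=np.degrees(np.arctan2(Q[1,1],Q[0,1]));print(h,(h+45)/6,Q.T@([430,605,140]-p)/40)
E
```

```text
17.65 [0.936 0.315 1.265 0.002 1.547 1.374] [433.2 632.6 185.1] r 766.8 [-0.1 -0.  -7.8] [-0.    0.13 -0.02] 23.5
tilt 0.85 toward -117.1 mouth 109.9 lip drop deg -0.58
-25.101118634948673 3.3164802275085545 [-0.67635574  0.21969774  1.1185587 ]
```

Useful: at the reach limit the tool picked up 0.85° of lean towards the base, and the lean stayed. Tipping the arm itself that way, with a rigid grip, is much safer than forcing the tote to slip in the grip. I'll turn the mouth back towards the base while moving out, and study the effect there.

```bash
cat > traj.py <<'E'
import sys
from h import *
# traj.py x y z dturn_deg(heading change) n
x,y,z,dh=map(float,sys.argv[1:5]);n=int(sys.argv[5])
s=ctrl.get_state();p=s['ee_pos'];Q=R.from_rotvec(s['ee_rot']).as_matrix();tz=-dh/n/6
T=np.linspace(p,[x,y,z],n+1)
for i in range(n):
    v=Q.T@(T[i+1]-T[i])/40;print('[255, '+', '.join(f'{a:.2f}' for a in v)+f', {tz:.2f}]',end=', ')
    if i%5==4:print()
    Q=Q@R.from_euler("z",np.radians(tz*6)).as_matrix()
E
python3 traj.py 470 815 330 130 22
```

```text
[255, 0.21, -0.05, -0.16, -0.98], [255, 0.21, -0.03, -0.16, -0.98], [255, 0.21, -0.01, -0.16, -0.98], [255, 0.21, 0.02, -0.16, -0.98], [255, 0.21, 0.04, -0.16, -0.98], 
[255, 0.21, 0.06, -0.16, -0.98], [255, 0.20, 0.08, -0.16, -0.98], [255, 0.19, 0.10, -0.16, -0.98], [255, 0.18, 0.12, -0.16, -0.98], [255, 0.16, 0.14, -0.16, -0.98], 
[255, 0.15, 0.15, -0.16, -0.98], [255, 0.13, 0.17, -0.16, -0.98], [255, 0.12, 0.18, -0.16, -0.98], [255, 0.10, 0.19, -0.16, -0.98], [255, 0.08, 0.20, -0.16, -0.98], 
[255, 0.05, 0.21, -0.16, -0.98], [255, 0.03, 0.21, -0.16, -0.98], [255, 0.01, 0.21, -0.16, -0.98], [255, -0.01, 0.21, -0.16, -0.98], [255, -0.03, 0.21, -0.16, -0.98], 
[255, -0.05, 0.21, -0.16, -0.98], [255, -0.08, 0.20, -0.16, -0.98],
```

Call:
carry_out([
  [255, 0.21, -0.05, -0.16, -0.5],
  [255, 0.21, -0.03, -0.16, -0.98],
  [255, 0.21, -0.01, -0.16, -0.98],
  [255, 0.21, 0.02, -0.16, -0.98],
  [255, 0.21, 0.04, -0.16, -0.98],
])

```text
clock: 18.15
ee_pos: [443.1, 674.1, 218.4]
ee_rot: [-2.181, -2.255, -0.022]
ft_force: [-1.1, -0.3, -7.1]
finger_gap: 23.3
gripper_force: 54.9
```

Call:
carry_out([
  [255, 0.21, 0.06, -0.16, -0.98],
  [255, 0.2, 0.08, -0.16, -0.98],
  [255, 0.19, 0.1, -0.16, -0.98],
  [255, 0.18, 0.12, -0.16, -0.98],
  [255, 0.16, 0.14, -0.16, -0.98],
])

```text
clock: 18.65
ee_pos: [453.8, 715.4, 250.8]
ee_rot: [-1.54, -2.738, -0.023]
ft_force: [1.0, -0.0, -7.3]
finger_gap: 23.4
gripper_force: 54.9
```

Call:
carry_out([
  [255, 0.15, 0.15, -0.16, -0.98],
  [255, 0.13, 0.17, -0.16, -0.98],
  [255, 0.12, 0.18, -0.16, -0.98],
  [255, 0.1, 0.19, -0.16, -0.98],
  [255, 0.08, 0.2, -0.16, -0.98],
])

```text
clock: 19.15
ee_pos: [464.0, 756.6, 283.3]
ee_rot: [0.794, 3.037, 0.022]
ft_force: [-0.0, 0.4, -7.8]
finger_gap: 23.6
gripper_force: 54.9
```

Call:
carry_out([
  [255, 0.05, 0.21, -0.16, -0.98],
  [255, 0.03, 0.21, -0.16, -0.98],
  [255, 0.01, 0.21, -0.16, -0.98],
  [255, -0.01, 0.21, -0.16, -0.98],
  [255, -0.03, 0.21, -0.16, -0.98],
])

```text
clock: 19.65
ee_pos: [474.9, 797.1, 315.8]
ee_rot: [-0.002, 3.135, 0.02]
ft_force: [0.3, -0.2, -7.8]
finger_gap: 23.5
gripper_force: 54.9
```

Call:
carry_out([
  [255, -0.05, 0.21, -0.16, -0.98],
  [255, -0.08, 0.2, -0.16, -0.98],
  [255, 0, 0, 0, -0.5],
  [255, 0, 0, 0, 0],
])

```text
clock: 20.05
ee_pos: [479.3, 813.7, 327.8]
ee_rot: [-0.4, 3.108, 0.018]
ft_force: [0.1, 0.5, -7.6]
finger_gap: 23.7
gripper_force: 54.9
```

```bash
python3 st.py; python3 - <<'E'
from h import *
s=ctrl.get_state();p=s['ee_pos'];Q=R.from_rotvec(s['ee_rot']).as_matrix();r=np.r_[p[:2]/np.hypot(*p[:2]),0];print('radial in tool',(Q.T@r).round(3),'up',(Q.T@[0,0,1]).round(3))
E
```

```text
20.05 [ 1.011  0.841  0.298  0.002  1.989 -0.815] [479.3 813.7 327.8] r 944.4 [ 0.1  0.5 -7.6] [ 0.02  0.07 -0.01] 23.7
tilt 0.79 toward -115.6 mouth -120.3 lip drop deg 0.78
radial in tool [-0.709  0.705  0.014] up [-0.009  0.01  -1.   ]
```

Call:
carry_out([
  [255, -0.7, 0.7, 0, 0],
  [255, -0.7, 0.7, 0, 0],
])

```text
clock: 20.25
ee_pos: [497.6, 844.6, 313.8]
ee_rot: [-0.393, 3.094, 0.049]
ft_force: [16.1, 27.4, 41.3]
finger_gap: 23.7
gripper_force: 54.9
```

```bash
python3 st.py
```

```text
20.25 [ 1.012  0.995  0.072  0.003  2.036 -0.811] [497.6 844.6 313.8] r 980.2 [16.1 27.4 41.3] [ 2.47 -1.13 -0.13] 23.7
tilt 2.22 toward -118.7 mouth -120.5 lip drop deg 2.22
```

Call:
carry_out([
  [255, -0.7, 0.7, 0, 0],
  [255, -0.7, 0.7, 0, 0],
])

```text
clock: 20.45
ee_pos: [510.2, 866.4, 288.3]
ee_rot: [-0.39, 3.067, 0.101]
ft_force: [0.1, 0.5, -6.7]
finger_gap: 23.6
gripper_force: 54.9
```

```bash
python3 st.py
```

```text
20.45 [ 1.012  1.02   0.075  0.004  1.965 -0.81 ] [510.2 866.4 288.3] r 1005.5 [ 0.1  0.5 -6.7] [-0.16  0.19 -0.01] 23.6
tilt 4.67 toward -119.6 mouth -120.5 lip drop deg 4.67
```

Call:
carry_out([
  [255, 0.4, -0.4, 0, 0],
])

```text
clock: 20.55
ee_pos: [504.9, 857.0, 281.7]
ee_rot: [-0.39, 3.069, 0.096]
ft_force: [0.2, 1.0, -8.2]
finger_gap: 23.6
gripper_force: 54.9
```

```bash
python3 st.py
```

```text
20.55 [ 1.012  0.934  0.228  0.004  1.903 -0.81 ] [504.9 857.  281.7] r 994.6 [ 0.2  1.  -8.2] [-0.21  0.28  0.06] 23.6
tilt 4.42 toward -119.4 mouth -120.5 lip drop deg 4.42
```

Call:
carry_out([
  [255, 0.4, -0.4, 0, 0],
])

```text
clock: 20.65
ee_pos: [494.1, 838.7, 285.2]
ee_rot: [-0.39, 3.067, 0.099]
ft_force: [0.6, 1.0, -6.4]
finger_gap: 23.4
gripper_force: 54.9
```

```bash
python3 st.py
```

```text
20.65 [ 1.011  0.828  0.389  0.004  1.844 -0.811] [494.1 838.7 285.2] r 973.4 [ 0.6  1.  -6.4] [-0.07  0.15  0.01] 23.4
tilt 4.6 toward -119.5 mouth -120.5 lip drop deg 4.6
```

Pushing outward at the limit leans the tool about 1.2° per row, exactly towards the mouth (−119.5° against −120.5°). I'll continue gently.

Call:
carry_out([
  [255, -0.2, 0.2, -0.1, 0],
  [255, -0.3, 0.3, -0.1, 0],
  [255, -0.4, 0.4, -0.1, 0],
  [255, -0.6, 0.6, -0.1, 0],
  [255, -0.7, 0.7, -0.1, 0],
])

```text
clock: 21.15
ee_pos: [520.0, 883.1, 287.5]
ee_rot: [-0.386, 3.027, 0.172]
ft_force: [0.1, 0.1, -7.3]
finger_gap: 23.7
gripper_force: 55.0
```

```bash
python3 st.py
```

```text
21.15 [ 1.012  1.023  0.075  0.005  1.902 -0.81 ] [520.  883.1 287.5] r 1024.8 [ 0.1  0.1 -7.3] [-0.21  0.18 -0.01] 23.7
tilt 8.1 toward -120.0 mouth -120.5 lip drop deg 8.1
```

Call:
carry_out([
  [255, -0.7, 0.7, -0.2, 0],
  [255, -0.7, 0.7, -0.2, 0],
  [255, -0.7, 0.7, -0.2, 0],
  [255, -0.7, 0.7, -0.2, 0],
  [255, -0.7, 0.7, -0.2, 0],
])

```text
clock: 21.65
ee_pos: [538.7, 915.7, 296.0]
ee_rot: [-0.376, 2.937, 0.318]
ft_force: [0.2, -0.4, -6.9]
finger_gap: 23.4
gripper_force: 55.0
```

```bash
python3 st.py
```

```text
21.65 [ 1.013  1.023  0.073  0.008  1.776 -0.81 ] [538.7 915.7 296. ] r 1062.4 [ 0.2 -0.4 -6.9] [-0.5   0.34 -0.01] 23.4
tilt 15.43 toward -120.2 mouth -120.4 lip drop deg 15.43
```

Call:
carry_out([
  [255, -0.7, 0.7, -0.2, 0],
  [255, -0.7, 0.7, -0.2, 0],
  [255, -0.7, 0.7, -0.2, 0],
  [255, -0.7, 0.7, -0.2, 0],
  [255, -0.7, 0.7, -0.2, 0],
])

```text
clock: 22.15
ee_pos: [552.9, 940.2, 326.7]
ee_rot: [-0.364, 2.84, 0.458]
ft_force: [0.0, 0.2, -6.9]
finger_gap: 23.6
gripper_force: 55.0
```

```bash
python3 st.py
```

```text
22.15 [ 1.013  1.005  0.073  0.012  1.665 -0.81 ] [552.9 940.2 326.7] r 1090.7 [ 0.   0.2 -6.9] [-0.71  0.49  0.  ] 23.6
tilt 22.81 toward -120.3 mouth -120.4 lip drop deg 22.81
```

Call:
carry_out([
  [255, -0.7, 0.7, -0.2, 0],
  [255, -0.7, 0.7, -0.2, 0],
  [255, -0.7, 0.7, -0.2, 0],
])

```text
clock: 22.45
ee_pos: [559.0, 950.7, 354.7]
ee_rot: [-0.356, 2.78, 0.537]
ft_force: [0.5, 0.2, -6.6]
finger_gap: 23.6
gripper_force: 55.0
```

```bash
python3 st.py
```

```text
22.45 [ 1.012  0.986  0.073  0.013  1.607 -0.809] [559.  950.7 354.7] r 1102.9 [ 0.5  0.2 -6.6] [-0.82  0.53 -0.01] 23.6
tilt 27.22 toward -120.3 mouth -120.4 lip drop deg 27.22
```

Call:
carry_out([
  [255, -0.7, 0.7, -0.2, 0],
  [255, -0.7, 0.7, -0.2, 0],
  [255, -0.4, 0.4, -0.1, 0],
])

```text
clock: 22.75
ee_pos: [562.7, 957.1, 384.1]
ee_rot: [-0.349, 2.726, 0.604]
ft_force: [-0.5, -1.3, -7.0]
finger_gap: 23.8
gripper_force: 55.0
```

```bash
python3 st.py; python3 traj.py 540 780 330 0 15|head -2;python3 - <<'E'
from h import *
for P in([540,600,330],[450,700,330],[540,780,330]): print(proj('scene',P),proj('top',P))
E
```

```text
22.75 [ 1.012  0.966  0.073  0.015  1.561 -0.809] [562.7 957.1 384.1] r 1110.3 [-0.5 -1.3 -7. ] [-1.07  0.72 -0.07] 23.8
tilt 31.02 toward -120.3 mouth -120.4 lip drop deg 31.02
[255, 0.12, -0.28, -0.06, -0.00], [255, 0.12, -0.28, -0.06, -0.00], [255, 0.12, -0.28, -0.06, -0.00], [255, 0.12, -0.28, -0.06, -0.00], [255, 0.12, -0.28, -0.06, -0.00], 
[255, 0.12, -0.28, -0.06, -0.00], [255, 0.12, -0.28, -0.06, -0.00], [255, 0.12, -0.28, -0.06, -0.00], [255, 0.12, -0.28, -0.06, -0.00], [255, 0.12, -0.28, -0.06, -0.00], 
[[204.18072735  82.63838693]] [[ 51.47619901 237.76444526]]
[[174.34542962  79.5819702 ]] [[  9.29335695 279.06034982]]
[[192.53785513  71.69126212]] [[-22.83989944 250.04491641]]
```

Tilt is now 31° towards the mouth. I'll bring the tote back over the bench, keeping this orientation.

```bash
python3 traj.py 555 430 345 0 18|head -1
```

```text
[255, 0.15, -0.66, -0.28, -0.00], [255, 0.15, -0.66, -0.28, -0.00], [255, 0.15, -0.66, -0.28, -0.00], [255, 0.15, -0.66, -0.28, -0.00], [255, 0.15, -0.66, -0.28, -0.00],
```

Call:
carry_out([
  [255, 0.03, -0.13, -0.06, 0],
  [255, 0.06, -0.26, -0.11, 0],
  [255, 0.09, -0.39, -0.17, 0],
  [255, 0.12, -0.52, -0.22, 0],
  [255, 0.15, -0.66, -0.28, 0],
])

```text
clock: 23.25
ee_pos: [560.7, 869.6, 375.4]
ee_rot: [-0.35, 2.728, 0.601]
ft_force: [0.5, 1.4, -6.4]
finger_gap: 23.3
gripper_force: 55.0
```

```bash
python3 st.py
```

```text
23.25 [ 0.961  0.617  0.626  0.042  1.361 -0.862] [560.7 869.6 375.4] r 1034.7 [ 0.5  1.4 -6.4] [-0.78  0.43 -0.07] 23.3
tilt 30.85 toward -120.3 mouth -120.4 lip drop deg 30.85
```

Call:
carry_out([
  [255, 0.15, -0.66, -0.28, 0],
  [255, 0.15, -0.66, -0.28, 0],
  [255, 0.15, -0.66, -0.28, 0],
  [255, 0.15, -0.66, -0.28, 0],
  [255, 0.15, -0.66, -0.28, 0],
])

```text
clock: 23.75
ee_pos: [558.9, 722.7, 365.7]
ee_rot: [-0.349, 2.727, 0.601]
ft_force: [0.1, -0.0, -6.5]
finger_gap: 23.7
gripper_force: 55.0
```

Call:
carry_out([
  [255, 0.15, -0.66, -0.28, 0],
  [255, 0.15, -0.66, -0.28, 0],
  [255, 0.15, -0.66, -0.28, 0],
  [255, 0.15, -0.66, -0.28, 0],
  [255, 0.15, -0.66, -0.28, 0],
])

```text
clock: 24.25
ee_pos: [556.8, 576.6, 355.1]
ee_rot: [-0.349, 2.727, 0.601]
ft_force: [0.8, -0.4, -7.6]
finger_gap: 23.1
gripper_force: 55.0
```

Call:
carry_out([
  [255, 0.12, -0.5, -0.2, 0],
  [255, 0.08, -0.35, -0.14, 0],
  [255, 0.05, -0.2, -0.08, 0],
  [255, 0.02, -0.1, -0.04, 0],
  [255, 0, 0, 0, 0],
])

```text
clock: 24.75
ee_pos: [556.4, 527.6, 349.9]
ee_rot: [-0.349, 2.728, 0.601]
ft_force: [0.7, -0.5, -6.9]
finger_gap: 23.6
gripper_force: 55.0
```

```bash
python3 st.py; python3 - <<'E'
from h import *
a=ctrl.camera('scene');b=ctrl.camera('top')
k=lambda im,x,y,w,h,f:cv2.resize(im[y:y+h,x:x+w,::-1],None,fx=f,fy=f,interpolation=cv2.INTER_CUBIC)
s=ctrl.get_state()['ee_pos']
u,v=proj('scene',s-[40,60,60])[0];u0,v0=int(max(u-45,0)),int(max(v-45,0))
o=np.zeros((560,790,3),np.uint8);c=k(a,u0,v0,90,90,6);o[:540,:540]=c[:540,:540]
t=cv2.resize(a[:,:,::-1],(240,180));o[:180,545:785]=t
t=cv2.resize(b[:,:,::-1],(240,180));o[190:370,545:785]=t
cv2.imwrite('pics/fin.png',o)
E
```

```text
24.75 [ 0.648 -0.015  1.435  0.211  1.224 -1.199] [556.4 527.6 349.9] r 766.7 [ 0.7 -0.5 -6.9] [-0.77  0.59  0.03] 23.6
tilt 30.86 toward -120.4 mouth -120.4 lip drop deg 30.86
```

View pics/fin.png

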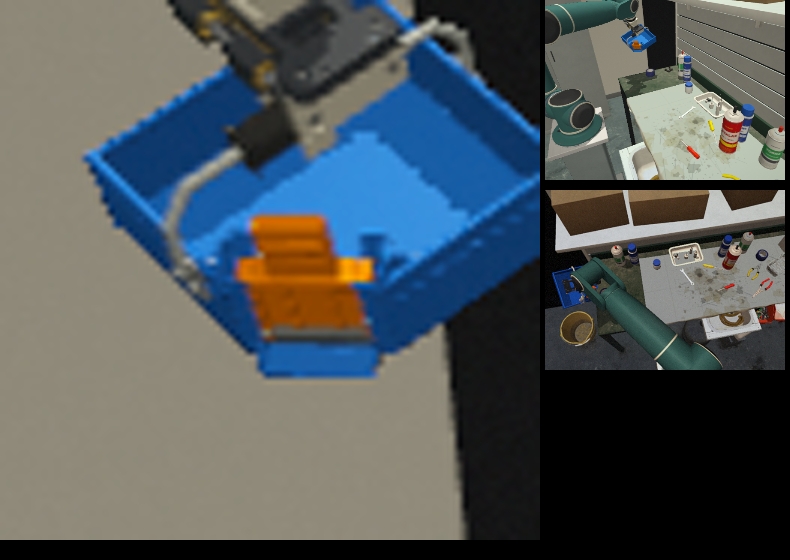

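The picture shows the tote tipped towards its gate with the gate seated at (310,290). The visible floor around (380,190) is empty, so the adapters are behind the gate. I'll move a little further over the bench and stop abruptly, so any straggler on a wall slides down, then check the colours in the hidden part.

Call:
carry_out([
  [255, 0.15, -0.66, -0.28, 0],
  [255, 0.18, -0.8, -0.34, 0],
  [255, 0.18, -0.8, -0.34, 0],
  [255, 0, 0, 0, 0],
  [255, 0, 0, 0, 0],
], newtons=60)

```text
clock: 25.35
ee_pos: [555.2, 427.4, 342.9]
ee_rot: [-0.348, 2.728, 0.601]
ft_force: [0.5, 0.8, -8.2]
finger_gap: 23.5
gripper_force: 60.0
```

Call:
carry_out([
  [255, -0.1, 0.5, 0.2, 0],
  [255, 0.1, -0.5, -0.2, 0],
  [255, 0, 0, 0, 0],
  [255, 0, 0, 0, 0],
  [255, 0, 0, 0, 0],
])

```text
clock: 25.85
ee_pos: [554.9, 428.3, 342.6]
ee_rot: [-0.35, 2.728, 0.601]
ft_force: [-0.6, 0.5, -6.7]
finger_gap: 23.4
gripper_force: 60.0
```

```bash
python3 st.py; python3 - <<'E'
from h import *
s=ctrl.get_state();Q=R.from_rotvec(s['ee_rot']).as_matrix();p=s['ee_pos']
ty=Q[:,1];up=-Q[:,2];tx=np.cross(ty,up);B=np.c_[tx,ty,up]
grip=p-19*Q[:,2];org=grip-B@[-10,0,104]
print('tote origin',org.round(),'lip z',(org+B@[-85,-85,3])[2].round())
# rectify the tote floor (z=20 plane) from scene camera, classify non-blue per 10mm cell
im=ctrl.camera('scene');hsv=cv2.cvtColor(im,cv2.COLOR_RGB2HSV)
for y in range(95,-100,-12):
    l=''
    for x in range(-95,100,8):
        u,v=proj('scene',org+B@[x,y,18])[0].round().astype(int);h,S,V=hsv[v,u]
        l+='b' if 95<h<125 and S>140 else ('O' if 5<h<20 and S>150 else '#')
    print(f'{y:4d}',l)
E
```

```text
25.85 [ 0.508 -0.144  1.569  0.279  1.254 -1.343] [554.9 428.3 342.6] r 701.0 [-0.6  0.5 -6.7] [-0.86  0.61  0.05] 23.4
tilt 30.85 toward -120.3 mouth -120.4 lip drop deg 30.85
tote origin [586. 468. 273.] lip z 214.0
  95 bbbbbbbbbb###############
  83 bbbb#####################
  71 bb##bbb#b################
  59 b##bbbbbbbb#b############
  47 #bbbbbbbbbbbb###########b
  35 #bbbbbbbbbbbbbbbbbbbbbbbb
  23 ##bbbbOObbbbbbbbbbbbbbbbb
  11 bbb#bOOO#bbbbbbbbbbbbbbbb
  -1 bbOO#OOOOO#bbbbbbbbbbbbbb
 -13 bbOOOOOOO##bbbbbbbbbbbbbb
 -25 b#OOOOOOObbbbbbbbbbbbbbbb
 -37 bOOOOOOOO#bbbbbbbbbbbbbbb
 -49 ##OOOOOOOOObbbbbbbbbbbbbb
 -61 b##OOOOOb#bbb#bbbbbbbbbbb
 -73 bbb##OO#bbbbbbbbbbbbbbbbb
 -85 bbbb###bbbbbbbbbbbbbbbbbb
 -97 #bbbbbbbbbbbbbbbbbbbbbbbb
```

```bash
python3 -c "
from bench import ctrl
print(ctrl.close_job())"
```

```text
the job is handed in; nothing more can be done
None
```

I handed the job in at 26 s: the gate is home and released, and the tote is held about 210 mm above the bench, tipped 31° towards the gate. No adapter shows on the visible tote floor and none looks spilled; they are hidden from view, so I take them to be behind the gate but did not see them there, and the bystanders were not touched.

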